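Set the depth stop of the stud-setting stand to a gauge block

TASK

Set the depth stop to the setting block: push the dark wooden block along the bench until its red middle patch is centred under the steel foot of the grey stand. Then take the driver from its wooden ring and turn the slotted brass screw clockwise until the block just drags under the sprung foot: the foot pushed in by about 1 mm, not clamped hard. Stand the driver upright in its ring again; keep the fingers off the screw and stand, leave the block lying flat on the bench throughout, and leave everything else where it is.

Things in the scene. Friction and masses are not known exactly. Their poses are not given: they have to be found in the camera images.
- stand: Grey C-frame fixed to the bench. Origin on the bench below the screw axis; x points from there to the column; the -x side is open. Base plate (14 mm high, 130 mm wide) begins 75 mm and column 97 mm behind the axis. The arm, 44 mm wide, 64 to 90 mm above the bench, carries the screw in a boss 52 mm across, 26 mm of it past the axis towards -x. The bench is the anvil.
- screw_slot (a point): Centre of the mouth of the slot in the brass screw head, 108.5 mm above the bench, on the screw axis. Its x axis lies along the slot. Head 44 mm across, two brass lugs 34 mm long (x) with the slot between them: 10 mm wide, open at both ends, 12 mm deep, dark floor. The head turns in place and does not rise or sink.
- stop_screw (a joint): Turn of the screw in rad, growing clockwise seen from above; at 0 the slot lies along the stand's x axis. Each rad lowers the foot by 4 mm (steep thread). Starts between -0.1 and 0.5. Free face height of the foot above the bench = 34.4 mm - 4 mm x turn, so it meets the 30 mm block at 1.1 rad, and 1.4 rad presses the foot in 1.2 mm. Stiff (0.1 N m) and stays where it is left. Stops at -0.4 and 2.3.
- foot_face (a point): Centre of the flat underside of the steel foot (disc 24 mm across) below the screw, on its axis.
- foot (a joint): How far the sprung foot is pushed up into its sleeve, in m: 0 free, about 3 N per mm (plus 1 N at first), at most 6 mm.
- block_center (a point): Middle of the loose setting block, half-way up: dark hardwood, 100 mm (its x) by 76 mm (its y) by 30 mm high, 0.35 kg, red patch 50 mm square in the middle of its top. Starts flat on the bench on the open side of the stand, some 90 to 120 mm short of the screw axis, its x axis roughly along the stand's. Too wide to grip: push it.
- block_top (a point): Centre of the block's top face, 30 mm above its underside; z is up.
- block: The setting block; origin at the centre of its underside.
- driver_grip (a point): Centre of the driver's handle, half-way up the handle: pale wood, 30 mm (x) by 26 mm (y) by 64 mm high. z points from blade to handle, up. The driver is 102 mm long: the blade at the bottom, steel collar of 48 mm diameter, shank, handle. 0.13 kg.
- driver_tip (a point): Middle of the blade's lower edge, 70 mm below the handle centre. Blade 24 mm wide along x, 4 mm thick along y, 18 mm long up to the collar. In the slot it can turn about 0.25 rad either way before it bears, if it was put in midway.
- driver_collar (a point): Centre of the underside of the driver's collar, 18 mm above the blade's edge.
- ring_top (a point): Centre of the top of the fixed wooden ring that holds the driver: 56 mm outside, 36 mm bore, 30 mm high. The blade hangs in the bore and the collar rests on the top.
- driver: The driver; origin at the middle of the blade's lower edge.
- hammer: Bystander: hammer lying on the bench.
- nail_dish: Bystander: white dish of nails, 80 mm across.
- polish_tin: Bystander: dark polish tin, 76 mm across.
- brush: Bystander: brush lying on the bench.
Not all that is in view belongs to the job. What is shaped like the driver but blue is not meant.

How it is judged:
By the outcome, as a careful person would: the job done as asked, in the order asked, and still so for the second after the job is handed in, with the robot touching nothing.
It also fails if it takes over 72 s, if anything falls off the work surface, if the arm or the gripper's body presses on something with over 40 N, if the wrist force passes 120 N, or if a joint passes its speed limit or range.

ROBOT

A 7-joint arm with a two-finger parallel gripper is mounted at the origin on the work surface. World frame = base frame: x ahead of the robot, y to its left, z up, the work surface at z = 0. Lengths are in m, angles in rad, forces in N, time in s.
With the tool pointing down it reaches from about 0.425 to 0.875 m from the base axis. Payload 4.7 kg.
Tool frame: the origin (TCP) lies midway between the tips of the shut fingers; the grasp point (between the pads) lies 19 mm behind it; z points along the fingers, y is the line along which they close (so a half turn about z gives the same grasp; the last joint's range is limited). The gripper opens to 85 mm and grips with 20 to 120 N. Pads are 22 mm wide; open, the fingers measure 114 mm over their backs; the gripper's body (76 mm by 85 mm) begins 54 mm behind the grasp point. The pads swing forward as they close: fully open they stand 13 mm farther back than shut.
Start: joints at [1.26, 0.321, -0.07, 1.45, 0.023, 1.371, -0.057], TCP at [0.207, -0.616, 0.231] pointing down, gripper open.
Joint ranges: [-2.86, 2.86], [-0.3, 2.09], [-1.38, 1.24], [0.06, 2.45], [-1.56, 4.7], [0.09, 2.05], [-2.69, 2.69]. Speed limits (rad/s): [2.57, 2.57, 3.14, 3.14, 3.14, 3.14, 3.14].

INTERFACE

Orientations are given as a 3x3 rotation matrix whose columns are the frame's x, y, z axes.
In Python, from rig import ctrl, eyes, ticket gives the robot as it stands.
- The arm moves only by the shell command python3 -m creep 'ROWS' [FORCE]. ROWS is JSON, a list of rows, each a list of 5 numbers: the closure, from 0 (fully open) to 1 (shut), then the shift along the tool's x, y, z as a fraction of full scale, then the turn about the tool's z as a fraction of full scale. In form: [[hand, dx, dy, dz, turn], ...]. A call has 1 to 20 rows; each row is the pose to reach, as a shift and turn from the pose commanded when the call began, along the tool's axes at that moment; what a row does not reach only later rows make up. Full scale, the value 1, is 0.2 m for a shift and 2 rad for a turn. A row lasts 1/10 s, in which the tool goes at most 50 mm and 8.59 degrees, less where a joint would pass 70% of its speed; a pose out of reach is approached as far as the arm can. A call with a number of a shift or a turn outside -1 to 1 is refused whole. A call with a gripper value outside its range is refused whole. The fingers move at their own pace and stop on an object; FORCE is the grip in N (left out, the last holds). Time passes only in rows, so rows that repeat a pose let the fingers close. It gives the time, the measured TCP pose, the force, the opening and the grip force at its end, in the units of the state.
- ctrl.get_obs(): the state, without advancing time (a new reading comes with each control period).
- eyes.capture(name): name is "side" or "top" or "wrist"; returns (picture, depth): 420x560x3 uint8, red, green, blue; 420x560 float32, m along the optical axis (not along the pixel's ray), 0 where there is no reading.
- eyes.camera_model(name): a dict with "intrinsics" (3x3 intrinsics, pixels), "extrinsics" (4x4, takes a point from world to camera coordinates); the wrist camera has in their place "hand_eye" (4x4, takes a point from camera to tool coordinates, whose origin is the TCP and whose axes are the flange's). Camera axes: x right, y down, z forward; pixel columns grow to the right and rows downward; lengths in m; the calibration is good to about 2 mm. A picture is of the moment at which its call begins: read the wrist's pose just before it. camera_model takes no time and is no camera call.
- ticket.close_job(): hands the job in; it is judged then, once.
The state is a dict: "time_s": time; "q": joint angles; "joint_velocities": joint speeds; "joint_efforts": joint torques, N m; "eef_pos": TCP position; "eef_rot": TCP orientation; "ft_force": force on the tool from outside, world axes, zero at the start; "ft_torque": the same for the moment, N m; "width": finger opening in m; "grip_force": force on a finger pad.
Only numpy, scipy, OpenCV 4.12 (cv2) and the standard library are available. Lean on these libraries where they do the work, as an engineer would, in place of code of your own. Each camera call takes 0.05 s, during which the arm holds its last target. There are 200 camera calls.

## Working session

There is one attempt and no reset: what is moved stays moved. The work goes in short steps, Python scripts to look and compute and a shell command to move; the robot and the scene stay as the last step left them, time stands still between calls to the robot, and variables do not carry over. Pictures are saved under pics/ and viewed, at most 10 in all, crops included, and the job is handed in when it is done.

```bash
mkdir -p pics; ls
python3 - <<'E'
from rig import ctrl,eyes
import cv2,numpy as np
o=ctrl.get_obs(); print({k:np.round(v,3).tolist() for k,v in o.items()})
ims=[]
for n in ("top","side"):
    m=eyes.camera_model(n); print(n,np.round(m["intrinsics"],1).tolist(),np.round(m["extrinsics"],3).tolist())
    p,d=eyes.capture(n); np.savez(f"pics/{n}0.npz",p=p,d=d); cv2.imwrite(f"pics/{n}0.png",p[:,:,::-1])
print(np.round(eyes.camera_model("wrist")["hand_eye"],3).tolist(),eyes.camera_model("wrist")["intrinsics"].tolist())
E
```

```text
pics
{'time_s': 0.0, 'q': [1.26, 0.322, -0.07, 1.452, 0.023, 1.371, -0.057], 'joint_velocities': [-0.001, 0.0, -0.002, -0.001, -0.0, 0.002, -0.001], 'joint_efforts': [0.0, -49.358, -0.382, -31.434, 0.013, 0.012, 0.0], 'eef_pos': [0.207, -0.616, 0.23], 'eef_rot': [[0.948, 0.319, -0.001], [0.319, -0.948, 0.002], [-0.0, -0.002, -1.0]], 'ft_force': [-0.054, 0.739, 0.179], 'ft_torque': [0.021, 0.018, -0.017], 'grip_force': 0.0, 'width': 0.086}
top [[429.3, 0.0, 278.6], [0.0, 429.3, 209.6], [0.0, 0.0, 1.0]] [[-0.007, -1.0, -0.003, 0.002], [-0.996, 0.007, -0.091, 0.535], [0.091, 0.002, -0.996, 1.183], [0.0, 0.0, 0.0, 1.0]]
side [[419.1, 0.0, 282.9], [0.0, 419.1, 205.4], [0.0, 0.0, 1.0]] [[0.957, -0.289, 0.015, -0.508], [-0.204, -0.71, -0.675, 0.168], [0.206, 0.642, -0.738, 1.057], [0.0, 0.0, 0.0, 1.0]]
[[-0.0, -0.955, -0.296, 0.075], [1.0, -0.0, 0.0, -0.001], [-0.0, -0.296, 0.955, -0.144], [0.0, 0.0, 0.0, 1.0]] [[378.79687436054206, 0.0, 278.8691057580899], [0.0, 378.79687436054206, 200.79189028360608], [0.0, 0.0, 1.0]]
```

View pics/top0.png

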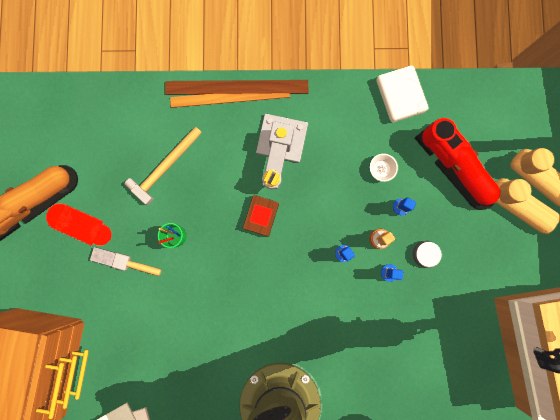

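View pics/side0.png

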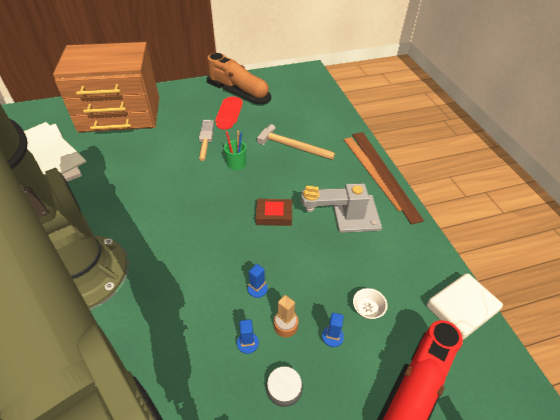

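The top view shows the brass screw head at about (272,179), the block's red patch at (261,216) and the pale driver in its ring at (381,239), with blue decoys at (345,254), (392,273) and (404,206). The side view shows the driver at (287,310) and the block at (274,211).

```bash
cat > h.py <<'E'
import numpy as np,cv2
from rig import ctrl,eyes
def cam(n,o=None):
    m=eyes.camera_model(n);K=m["intrinsics"]
    if n=="wrist":
        T=np.eye(4);T[:3,:3]=o["eef_rot"];T[:3,3]=o["eef_pos"];C=T@m["hand_eye"]
    else: C=np.linalg.inv(m["extrinsics"])
    return np.array(K),C
def cast(K,C,uv,z):
    uv=np.atleast_2d(uv).astype(float)
    d=np.c_[uv,np.ones(len(uv))]@np.linalg.inv(K).T@C[:3,:3].T
    t=(z-C[2,3])/d[:,2]; return C[:3,3]+d*t[:,None]
def proj(K,C,P):
    P=np.atleast_2d(P);c=(P-C[:3,3])@C[:3,:3]; p=c@K.T; return p[:,:2]/p[:,2:]
def blobs(mask,amin=20):
    n,l,s,c=cv2.connectedComponentsWithStats(mask.astype(np.uint8))
    return [(s[i,4],c[i],(l==i)) for i in range(1,n) if s[i,4]>=amin]
def hsv(p): return cv2.cvtColor(p,cv2.COLOR_RGB2HSV).astype(int).transpose(2,0,1)
def rect(mask,K,C,z):
    """min-area rectangle of mask cast on plane z: centre, sizes, yaw of long side"""
    ys,xs=np.nonzero(mask);w=cast(K,C,np.c_[xs,ys],z)[:,:2]
    r=cv2.minAreaRect((w*1000).astype(np.float32));b=cv2.boxPoints(r)
    e=b[1]-b[0],b[2]-b[1];e=max(e,key=np.linalg.norm)
    return np.round(r[0],1),np.round(r[1],1),round(float(np.arctan2(e[1],e[0])),3)
E
python3 - <<'E'
from h import *
K,C=cam("top");f=np.load("pics/top0.npz");p,d=f["p"],f["d"];h,s,v=hsv(p)
U,V=np.meshgrid(range(560),range(420))
box=lambda a,b,c,e:(U>=a)&(U<b)&(V>=c)&(V<e)
red=((h<6)|(h>174))&(s>200)&(v>180)&box(230,300,190,245)
print("patch",rect(red,K,C,.03))
blk=((h<12)|(h>170))&(s>80)&box(230,290,192,245)
print("block",rect(blk,K,C,.03))
yel=(h>20)&(h<32)&(s>120)&(v>150)
for a,c,m in blobs(yel&box(255,300,120,195),8): print("yel",a,c,cast(K,C,c,.1085))
# depth cloud heights around stand & driver
W=C[:3,3]+((np.dstack([U,V,np.ones_like(U)])@np.linalg.inv(K).T)*d[...,None])@C[:3,:3].T
z=W[...,2]
for nm,b in (("head",box(255,295,165,192)&(z>.099)),("arm/col",box(255,310,110,192)&(z>.06)),("drv",box(365,400,225,252)&(z>.09)),("ring",box(360,405,220,260)&(z>.02)&(z<.05)),):
    w=W[b];print(nm,len(w),w.mean(0).round(4),w.min(0).round(3),w.max(0).round(3))
for a,c,m in blobs((z>.09)&(z<.13)&box(320,430,190,290),5): print("tall",a,c.round(1),W[m].mean(0).round(4))
E
```

```text
patch (array([519.5,  49.4]), array([50.5, 51.4]), -0.326)
block (array([519. ,  49.1]), array([74.3, 96.5]), -0.322)
yel 83 [281.10843373 131.91566265] [[ 0.7348125  -0.00968325  0.1085    ]]
yel 120 [272.36666667 177.3       ] [[0.61299707 0.01422816 0.1085    ]]
head 117 [0.6094 0.0167 0.1354] [ 0.426 -0.004  0.099] [0.636 0.037 1.226]
arm/col 1253 [0.6766 0.0022 0.1098] [ 0.426 -0.042  0.06 ] [0.766 0.042 1.226]
drv 137 [ 0.4509 -0.2758  0.1356] [ 0.426 -0.3    0.091] [ 0.468 -0.004  1.226]
ring 178 [ 0.453  -0.2735  0.0324] [ 0.426 -0.305  0.02 ] [ 0.479 -0.256  0.048]
tall 119 [408.7 203.7] [ 0.5414 -0.3445  0.1001]
tall 134 [387. 238.] [ 0.4515 -0.2819  0.1112]
tall 120 [347.4 253.3] [ 0.4126 -0.1803  0.1007]
tall 122 [396.3 273.9] [ 0.3585 -0.3058  0.1009]
```

```bash
python3 -m creep '[[0,0.9,-0.87,-0.25,0],[0,0.9,-0.87,-0.25,0],[0,0.9,-0.87,-0.25,0],[0,0.9,-0.87,-0.25,0],[0,0.9,-0.87,-0.25,0],[0,0.9,-0.87,-0.25,0]]'; python3 -m creep '[[0,0.9,-0.87,0,0],[0,0.9,-0.87,0,0],[0,0.9,-0.87,0,0],[0,0.9,-0.87,0,0],[0,0.9,-0.87,0,0],[0,0.9,-0.87,0,0]]'; python3 -m creep '[[0,0.9,-0.87,0,-0.525],[0,0.9,-0.87,0,-0.525],[0,0.9,-0.87,0,-0.525],[0,0.9,-0.87,0,-0.525],[0,0.9,-0.87,0,-0.525],[0,0.9,-0.87,0,-0.525],[0,0.9,-0.87,0,-0.525],[0,0.9,-0.87,0,-0.525],[0,0.9,-0.87,0,-0.525]]'
cat > look.py <<'E'
import sys
from h import *
n=sys.argv[1];o=ctrl.get_obs();p,d=eyes.capture("wrist")
np.savez(f"pics/{n}.npz",p=p,d=d,eef_pos=o["eef_pos"],eef_rot=o["eef_rot"]);cv2.imwrite(f"pics/{n}.png",p[:,:,::-1])
print(o["eef_pos"],np.arctan2(o["eef_rot"][1][0],o["eef_rot"][0][0]),np.round(o["q"],2))
E
python3 look.py w1
```

```text
time_s: 0.7
eef_pos: [0.3273, -0.3878, 0.283]
eef_rot: [[0.944, 0.329, 0.003], [0.329, -0.944, -0.0], [0.003, 0.001, -1.0]]
ft_force: [-0.3, 0.5, -1.0]
width: 0.0852
grip_force: 0.0
time_s: 1.3
eef_pos: [0.4404, -0.164, 0.2815]
eef_rot: [[0.944, 0.331, 0.002], [0.331, -0.944, 0.002], [0.002, -0.001, -1.0]]
ft_force: [0.9, -0.2, 0.0]
width: 0.0854
grip_force: 0.0
time_s: 2.2
eef_pos: [0.5526, 0.05, 0.2809]
eef_rot: [[0.199, 0.98, -0.001], [0.98, -0.199, -0.0], [-0.0, -0.001, -1.0]]
ft_force: [-0.0, 0.0, 0.2]
width: 0.085
grip_force: 0.0
[0.55255083 0.04995534 0.28086091] 1.3700250431196015 [ 0.56  0.16 -0.78  1.59  0.11  1.44 -0.43]
```

View pics/w1.png

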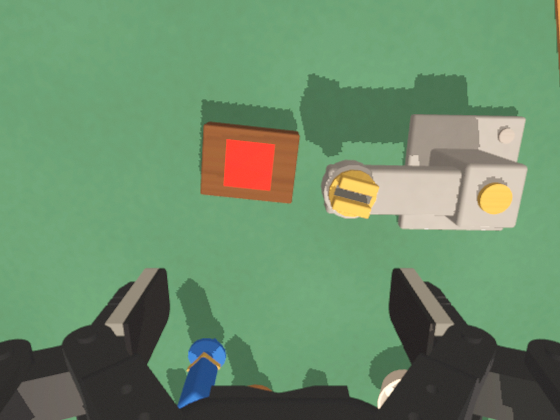

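The wrist view shows the red patch at (249,165), the block around it, the screw head at (353,195) with a dark slot, and the stand's arm running right to the column near (495,198).

Run:
```python
from h import *
f=np.load("pics/w1.npz");p,d=f["p"],f["d"];K,C=cam("wrist",f);h,s,v=hsv(p)
U,V=np.meshgrid(range(560),range(420))
box=lambda a,b,c,e:(U>=a)&(U<b)&(V>=c)&(V<e)
red=((h<6)|(h>174))&(s>215)&(v>190)&box(195,305,115,210)
print("patch",rect(red,K,C,.03))
W=C[:3,3]+((np.dstack([U,V,np.ones_like(U)])@np.linalg.inv(K).T)*d[...,None])@C[:3,:3].T;z=W[...,2]
print("block",rect((z>.026)&(z<.034)&box(180,310,100,220),K,C,.03))
print("blocktop z",np.median(z[red]))
def R(m,nm):
    w=W[m][:,:2];r=cv2.minAreaRect((w*1000).astype(np.float32));b=cv2.boxPoints(r)
    print(nm,m.sum(),np.median(z[m]),np.round(r[0],1),np.round(r[1],1),[round(float(np.arctan2(e[1],e[0])),3) for e in (b[1]-b[0],b[2]-b[1])])
R((z>.103)&(z<.114)&box(325,385,165,225),"lugs")
R((z>.086)&(z<.094)&box(385,460,150,230),"arm")
R((z>.010)&(z<.018)&box(395,530,105,240),"base")
yel=(h>18)&(h<34)&(s>120)&(v>110)&box(320,390,160,225)
ys,xs=np.nonzero(yel);q=W[yel];print("head z",np.percentile(q[:,2],[5,50,95]))
c=cv2.minEnclosingCircle(np.c_[xs,ys].astype(np.float32));print(c,cast(K,C,c[0],.1085))
dark=(v<90)&box(333,374,182,210)&(s<200)
for a,cc,m in blobs(dark,15): print("slot",a,cc,cast(K,C,cc,.1085),rect(m,K,C,.0965),rect(m,K,C,.1085))
ar=(z>.086)&(z<.094)&box(390,455,150,230)
for k in (400,425,450):
    w=W[:,k][ar[:,k]];print(w[0],w[-1],w.mean(0)) if len(w) else 0
```

```text
patch (array([0., 0.]), array([0., 0.]), 0.0)
block (array([519. ,  50.8]), array([76.2, 99.7]), -0.311)
blocktop z nan
lugs 1001 0.10939866294217254 [612.8  18.5] [31.3 34. ] [-0.463, 1.107]
arm 3419 0.09105591141615527 [675.    1.8] [54.7 68.5] [-0.189, 1.381]
base 5108 0.015127449302685392 [744.2 -11.2] [130.8 120. ] [-0.22, 1.351]
head z [0.09689231 0.10880373 0.1105479 ]
((353.856689453125, 195.32473754882812), 25.881563186645508) [[0.61254144 0.02025374 0.1085    ]]
[0.66001603 0.02980782 0.08804809] [ 0.65543561 -0.01338222  0.08793923] [0.65694834 0.009501   0.09098225]
[0.68253963 0.02501074 0.0871443 ] [ 0.6781358  -0.01763419  0.08900016] [0.67938691 0.004928   0.09095091]
[0.70510364 0.02024979 0.08643708] [ 0.70096081 -0.02215168  0.08938807] [7.01885903e-01 2.98337760e-04 9.07817486e-02]
  return _methods._mean(a, axis=axis, dtype=dtype,
  ret = ret.dtype.type(ret / rcount)
```

Screw axis is at (0.613, 0.019), stand yaw about -0.205 and screw turn about 0.26. The block at (0.519, 0.051), yaw -0.31, already points at the axis, so one straight push of about 99 mm will do it. I'll push with the back of the front finger.

```bash
python3 -m creep '[[0.18,0.035,-0.7,0,0.06],[0.18,0.035,-0.7,0,0.06],[0.18,0.035,-0.7,0,0.06],[0.18,0.035,-0.7,0,0.06],[0.18,0.035,-0.7,0.3,0.06],[0.18,0.035,-0.7,0.6,0.06],[0.18,0.035,-0.7,0.95,0.06],[0.18,0.035,-0.7,0.95,0.06],[0.18,0.035,-0.7,0.95,0.06]]';  python3 look.py w2
```

```text
time_s: 3.15
eef_pos: [0.4126, 0.0842, 0.0869]
eef_rot: [[0.312, 0.95, -0.01], [0.95, -0.312, 0.001], [-0.002, -0.01, -1.0]]
ft_force: [0.4, -0.2, 0.8]
width: 0.0701
grip_force: 0.0
[0.41257544 0.08422999 0.08694532] 1.2530465484428799 [ 0.61 -0.   -0.85  2.13 -0.    1.03 -0.56]
```

View pics/w2.png

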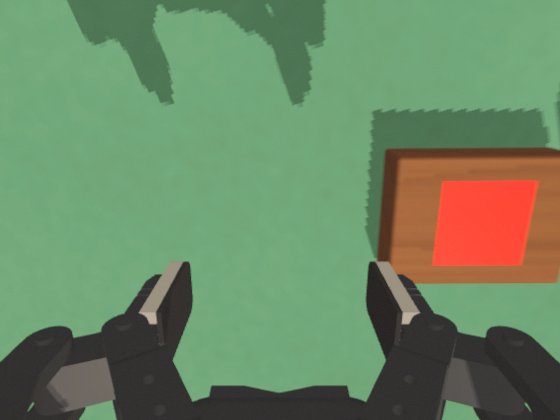

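```bash
python3 -m creep '[[0.18,0,0,0.2,0],[0.18,0,0,0.4,0],[0.18,0,0,0.4,0],[0.18,0,0.04,0.4,0],[0.18,0,0.08,0.4,0],[0.18,0,0.12,0.4,0],[0.18,0,0.16,0.4,0],[0.18,0,0.2,0.4,0],[0.18,0,0.24,0.4,0],[0.18,0,0.28,0.4,0],[0.18,0,0.32,0.4,0],[0.18,0,0.36,0.4,0],[0.18,0,0.4,0.4,0],[0.18,0,0.44,0.4,0],[0.18,0,0.47,0.4,0],[0.18,0,0.5,0.4,0],[0.18,0,0.5,0.4,0]]'
cat > blk.py <<'E'
from h import *
ax=np.array([.6127,.0187])
o=ctrl.get_obs();print(o["eef_pos"],o["ft_force"])
for n in ("top","side"):
    K,C=cam(n);p,d=eyes.capture(n);cv2.imwrite(f"pics/{n}_{o['time_s']:.2f}.png",p[:,:,::-1])
    U,V=np.meshgrid(range(560),range(420))
    W=C[:3,3]+((np.dstack([U,V,np.ones_like(U)])@np.linalg.inv(K).T)*d[...,None])@C[:3,:3].T;z=W[...,2]
    h,s,v=hsv(p)
    near=(abs(W[...,0]-.6)<.16)&(abs(W[...,1]-.03)<.1)
    red=near&((h<6)|(h>174))&(s>200)&(v>120)
    bl=near&(z>.015)&(z<.036)&((h<14)|(h>170))&(s>80)
    for nm,m in(("patch",red),("blk",bl)):
        if m.sum()>5:
            w=W[m][:,:2];print(n,nm,m.sum(),*rect(m,K,C,.03))
E
python3 blk.py
```

```text
time_s: 4.9
eef_pos: [0.5135, 0.0547, 0.0138]
eef_rot: [[0.311, 0.95, 0.002], [0.95, -0.311, 0.0], [0.001, 0.002, -1.0]]
ft_force: [-4.9, 2.8, 8.3]
width: 0.0699
grip_force: 4.1
[0.51350832 0.05468145 0.01379332] [-4.93750568  2.82381508  8.28589804]
top patch 65 [598.8   7.2] [24.  49.7] -0.363
top blk 269 [603.7  19.7] [74.4 98.2] -0.364
side patch 126 [602.2  19.8] [47.8 47.9] -0.344
side blk 633 [598.4  12.7] [87.1 95.2] -0.346
```

```bash
python3 -m creep '[[0.18,0,0.02,-0.01,0],[0.18,0,0.045,-0.01,0],[0.18,0,0.045,-0.01,0]]'; python3 blk.py; python3 -m creep '[[0.18,0,-0.05,0,0],[0.18,0,-0.15,0,0],[0.18,0,-0.15,-0.3,0],[0.18,0,-0.15,-0.6,0],[0.18,0,-0.15,-0.9,0],[0.18,0,-0.15,-0.9,0]]'; python3 blk.py
```

```text
time_s: 5.3
eef_pos: [0.522, 0.0508, 0.0146]
eef_rot: [[0.312, 0.95, 0.002], [0.95, -0.312, -0.0], [0.0, 0.002, -1.0]]
ft_force: [-2.0, 0.4, 3.7]
width: 0.0698
grip_force: 1.9
[0.52195629 0.05079472 0.01458452] [-1.9882662   0.44600367  3.72709092]
top patch 37 [605.4  -1.3] [13.6 49.5] -0.385
top blk 237 [612.6  15.6] [74.2 95.1] -0.333
side patch 101 [609.6  15. ] [44.4 47.3] -0.349
side blk 626 [606.9   6.2] [84.8 96.3] -0.363
time_s: 6.0
eef_pos: [0.4928, 0.0608, 0.197]
eef_rot: [[0.311, 0.951, 0.005], [0.951, -0.311, -0.001], [0.0, 0.005, -1.0]]
ft_force: [1.0, 0.2, 0.1]
width: 0.0704
grip_force: 0.0
[0.49281633 0.06082372 0.19695182] [1.00090421 0.21407627 0.1441307 ]
top patch 59 [599.3   3.9] [31.9 59.5] -1.042
top blk 368 [611.4  16.6] [74.4 99.1] -0.348
side patch 128 [609.5  14.8] [44.8 47.3] -0.349
side blk 638 [607.5   8.1] [85.4 98.8] -0.399
```

```bash
python3 -m creep '[[0,-0.1,0,-0.215,0],[0,-0.8,0.16,-0.215,0],[0,-0.8,0.16,-0.215,0],[0,-0.8,0.16,-0.215,0],[0,-0.8,0.16,-0.215,0]]'; python3 -m creep '[[0,-0.81,0.16,0,0],[0,-0.81,0.16,0,0],[0,-0.81,0.16,0,0],[0,-0.81,0.16,0,0],[0,-0.81,0.16,0,0],[0,-0.81,0.16,0,0]]'; python3 look.py w3;  python3 - <<'E'
from h import *
f=np.load("pics/w3.npz");p,d=f["p"],f["d"];K,C=cam("wrist",f)
U,V=np.meshgrid(range(560),range(420))
W=C[:3,3]+((np.dstack([U,V,np.ones_like(U)])@np.linalg.inv(K).T)*d[...,None])@C[:3,:3].T;z=W[...,2];h,s,v=hsv(p)
for a,c,m in blobs((z>.108)&(z<.12)&(W[...,1]>-.36)&(V<300),60):
    w=W[m][:,:2];r=cv2.minAreaRect((w*1000).astype(np.float32));b=cv2.boxPoints(r)
    print(a,c,np.median(z[m]),np.median(h[m]),np.round(r[0],1),np.round(r[1],1),[round(float(np.arctan2(e[1],e[0])),3) for e in (b[1]-b[0],b[2]-b[1])],[round(float(np.linalg.norm(e)),1) for e in (b[1]-b[0],b[2]-b[1])])
E
```

```text
time_s: 6.6
eef_pos: [0.4702, -0.1091, 0.2346]
eef_rot: [[0.322, 0.947, -0.002], [0.947, -0.322, -0.002], [-0.003, -0.002, -1.0]]
ft_force: [-0.8, -0.1, -0.2]
width: 0.0855
grip_force: 0.0
time_s: 7.2
eef_pos: [0.4527, -0.2635, 0.2354]
eef_rot: [[0.309, 0.951, -0.001], [0.951, -0.309, 0.002], [0.002, -0.001, -1.0]]
ft_force: [1.1, 1.0, -0.2]
width: 0.0855
grip_force: 0.0
[ 0.45270481 -0.26346491  0.23544238] 1.2561289318806896 [ 0.99  0.08 -0.54  1.74  0.04  1.34  0.13]
1316 [284.73480243 216.31762918] 0.1146583494046437 18.0 [ 450.3 -283.3] [26.2 30.1] [-0.988, 0.583] [30.1, 26.2]
```

View pics/w3.png

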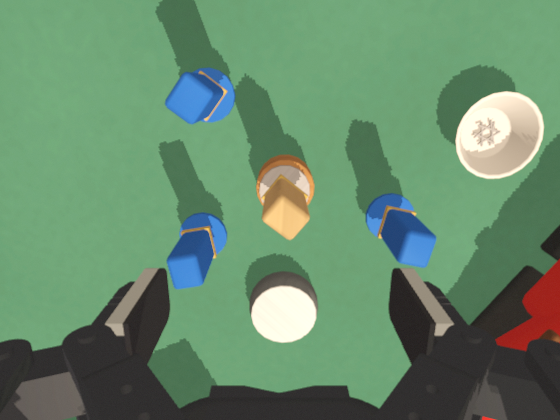

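The wrist view shows the pale driver standing in its ring, with the handle top at (285,216). Blue decoys are at (205,90), (195,250) and (400,230), and the tin is at (284,305). I'll align to the handle and grip across its 26 mm side.

```bash
python3 - <<'E'
from h import *
f=np.load("pics/w3.npz");p,d=f["p"],f["d"];K,C=cam("wrist",f);U,V=np.meshgrid(range(560),range(420))
W=C[:3,3]+((np.dstack([U,V,np.ones_like(U)])@np.linalg.inv(K).T)*d[...,None])@C[:3,:3].T;z=W[...,2]
near=np.hypot(W[...,0]-.4503,W[...,1]+.2815)<.045
for a,b in((.025,.033),(.033,.042)):
    w=W[near&(z>a)&(z<b)];print(len(w),np.median(w[:,2]),[np.round(q,4) for q in cv2.minEnclosingCircle((w[:,:2]).astype(np.float32))])
E
python3 -m creep '[[0,-0.098,0.019,0,-0.447],[0,-0.098,0.019,0,-0.447],[0,-0.098,0.019,0,-0.447],[0,-0.098,0.019,0,-0.447],[0,-0.098,0.019,0,-0.447],[0,-0.098,0.019,0,-0.447],[0,-0.098,0.019,0,-0.447],[0,-0.098,0.019,0,-0.447]]'; python3 look.py w4
python3 - <<'E'
from h import *
f=np.load("pics/w4.npz");p,d=f["p"],f["d"];K,C=cam("wrist",f)
U,V=np.meshgrid(range(560),range(420))
W=C[:3,3]+((np.dstack([U,V,np.ones_like(U)])@np.linalg.inv(K).T)*d[...,None])@C[:3,:3].T;z=W[...,2]
for a,c,m in blobs((z>.108)&(z<.12)&(W[...,1]>-.36)&(V<300),60):
    w=W[m][:,:2];r=cv2.minAreaRect((w*1000).astype(np.float32));b=cv2.boxPoints(r)
    print(a,c,np.round(r[0],1),[(round(float(np.arctan2(e[1],e[0])),3),round(float(np.linalg.norm(e)),1)) for e in (b[1]-b[0],b[2]-b[1])])
    dw=np.array([*r[0],0])/1000-f["eef_pos"]; print("tool frac",f["eef_rot"].T@dw/.2)
E
```

```text
555 0.03067161202998392 [array([ 0.451 , -0.2826]), np.float64(0.028)]
782 0.03695062023397441 [array([ 0.4504, -0.2833]), np.float64(0.024)]
time_s: 8.05
eef_pos: [0.4506, -0.2836, 0.2364]
eef_rot: [[-0.546, 0.838, 0.0], [0.838, 0.546, -0.0], [-0.0, -0.0, -1.0]]
ft_force: [-0.6, -0.5, -0.2]
width: 0.0853
grip_force: 0.0
[ 0.45059497 -0.28356847  0.23639926] 2.1480127735724404 [ 1.05  0.1  -0.57  1.72  0.06  1.34  1.05]
1360 [278.0375     190.53308824] [ 449.5 -283.5] [(-0.979, 29.4), (0.592, 25.5)]
tool frac [ 0.0037878  -0.00447487  1.18199547]
```

Aligned within 1 mm, with the ring centre at (0.451, -0.283). Next: descend, grip, lift.

```bash
python3 -m creep '[[0,0,0,0.2,0],[0,0,0,0.4,0],[0,0,0,0.6,0],[0,0,0,0.8,0],[0,0,0,0.88,0],[0,0,0,0.88,0],[0.4,0,0,0.88,0],[0.8,0,0,0.88,0],[1,0,0,0.88,0],[1,0,0,0.88,0],[1,0,0,0.88,0],[1,0,0,0.88,0],[1,0,0,0.88,0],[1,0,0,0.88,0]]' 60; python3 -c "
from rig import ctrl;print(ctrl.get_obs()['eef_pos'])"
```

```text
time_s: 9.5
eef_pos: [0.4507, -0.2857, 0.0615]
eef_rot: [[-0.546, 0.838, 0.001], [0.838, 0.546, -0.001], [-0.002, 0.0, -1.0]]
ft_force: [0.1, 0.2, 6.1]
width: 0.0253
grip_force: 59.4
[ 0.4507318  -0.28567506  0.06147089]
```

```bash
python3 -m creep '[[1,0,0,-0.1,0],[1,0,0,-0.3,0],[1,0,0,-0.5,0],[1,0,0,-0.7,0],[1,0,0,-0.87,0],[1,0.1,0.2,-0.87,0],[1,0.2,0.4,-0.87,0],[1,0.3,0.55,-0.87,0],[1,0.417,0.755,-0.87,0],[1,0.417,0.755,-0.87,0]]'; python3 -m creep '[[1,0.1,0.2,0,-0.07],[1,0.2,0.4,0,-0.14],[1,0.3,0.55,0,-0.2],[1,0.417,0.755,0,-0.26],[1,0.417,0.755,0,-0.26],[1,0.417,0.755,0,-0.26],[1,0.417,0.755,0,-0.26]]'; python3 look.py w5
python3 - <<'E'
from h import *
for n in ("side",):
    p,d=eyes.capture(n);cv2.imwrite("pics/s5.png",cv2.resize(p[120:260,230:430,::-1],(800,560),interpolation=cv2.INTER_CUBIC))
a=cv2.imread("pics/w5.png");cv2.imwrite("pics/w5c.png",cv2.resize(a[120:330,140:420],(800,600)))
E
```

```text
time_s: 10.5
eef_pos: [0.5331, -0.1241, 0.2344]
eef_rot: [[-0.556, 0.831, 0.002], [0.831, 0.556, 0.004], [0.003, 0.004, -1.0]]
ft_force: [-0.7, -0.3, -0.7]
width: 0.0257
grip_force: 59.4
time_s: 11.2
eef_pos: [0.6114, 0.018, 0.2337]
eef_rot: [[-0.889, 0.457, -0.001], [0.457, 0.889, -0.001], [0.001, -0.002, -1.0]]
ft_force: [0.2, -1.1, -2.2]
width: 0.0252
grip_force: 59.9
[0.61141915 0.01804857 0.23365006] 2.6669655283674496 [ 0.6   0.35 -0.84  1.52  0.26  1.39  0.83]
```

View pics/w5c.png

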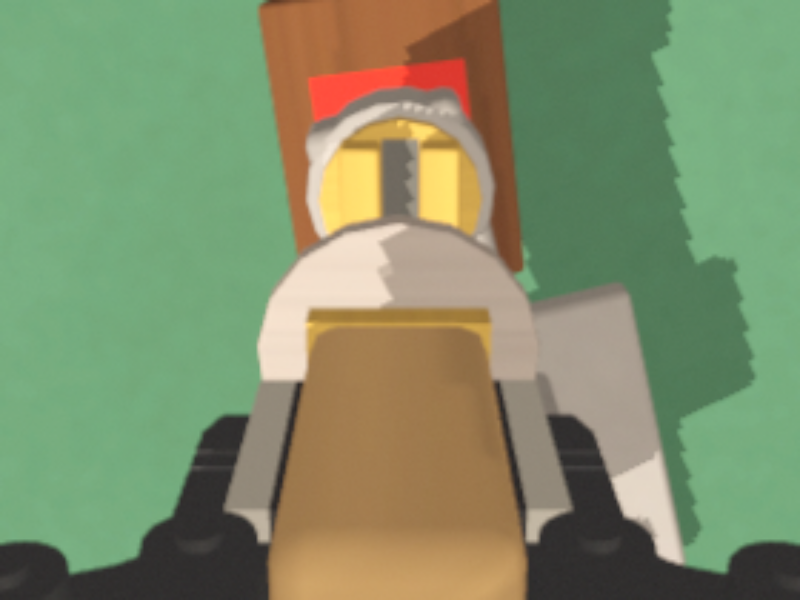

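View pics/s5.png

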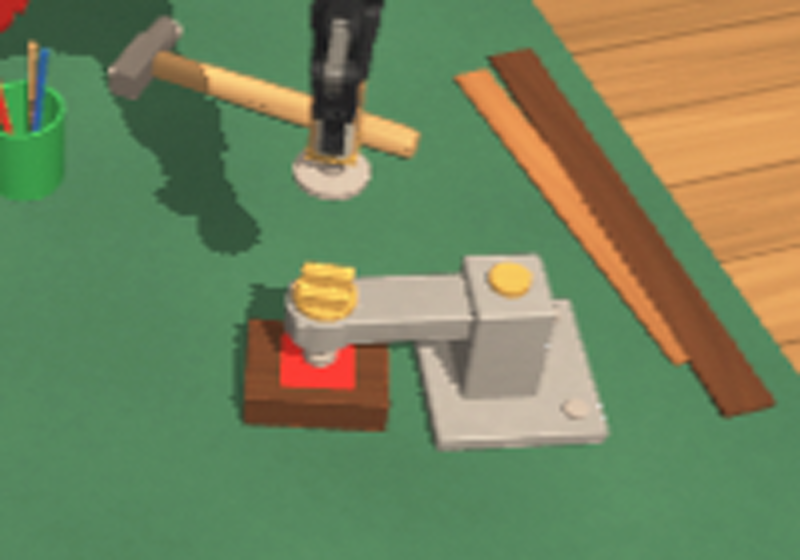

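Seen from the wrist, the slot (crop column 399) is in line with the driver's centre (399) and parallel to the blade. The side view shows the foot above the red patch. Inserting now.

```bash
python3 -m creep '[[1,0,0,0.15,0],[1,0,0,0.3,0],[1,0,0,0.35,0],[1,0,0,0.38,0],[1,0,0,0.4,0],[1,0,0,0.42,0],[1,0,0,0.42,0],[1,0,0,0.42,0]]'
```

```text
time_s: 12.1
eef_pos: [0.6122, 0.0196, 0.151]
eef_rot: [[-0.89, 0.455, 0.001], [0.455, 0.89, -0.0], [-0.001, 0.0, -1.0]]
ft_force: [0.2, 0.8, -2.0]
width: 0.0252
grip_force: 60.0
```

```bash
python3 -m creep '[[1,0,0,0.01,0.06],[1,0,0,0.01,0.12],[1,0,0,0.01,0.18],[1,0,0,0.01,0.24],[1,0,0,0.01,0.3],[1,0,0,0.01,0.36],[1,0,0,0.01,0.42],[1,0,0,0.01,0.48],[1,0,0,0.01,0.54],[1,0,0,0.01,0.6],[1,0,0,0.01,0.65],[1,0,0,0.01,0.65],[1,0,0,0.01,0.65]]'; python3 -c "
from rig import ctrl;import numpy as np;o=ctrl.get_obs();print(o['ft_torque'],np.arctan2(o['eef_rot'][1][0],o['eef_rot'][0][0]))"; python3 -m creep '[[1,0,0,0,-0.06],[1,0,0,0,-0.12],[1,0,0,0,-0.12],[1,0,0,-0.1,-0.12],[1,0,0,-0.25,-0.12],[1,0,0,-0.42,-0.12],[1,0,0,-0.42,-0.12],[1,0,0,-0.42,-0.12]]';python3 look.py w6
python3 - <<'E'
from h import *
a=cv2.imread("pics/w6.png");cv2.imwrite("pics/w6c.png",cv2.resize(a[120:330,140:420],(800,600)))
p,d=eyes.capture("side");cv2.imwrite("pics/s6.png",p[:,:,::-1])
f=np.load("pics/w6.npz");p,d=f["p"],f["d"];K,C=cam("wrist",f);U,V=np.meshgrid(range(560),range(420))
W=C[:3,3]+((np.dstack([U,V,np.ones_like(U)])@np.linalg.inv(K).T)*d[...,None])@C[:3,:3].T;h,s,v=hsv(p)
m=(abs(W[...,2]-.1085)<.004)&(np.hypot(W[...,0]-.6127,W[...,1]-.0187)<.03)&(h>15)&(h<35)&(s>100)
g=[]
for a,c,mm in blobs(m,20):
    w=W[mm][:,:2].astype(np.float32);l=cv2.fitLine(w*1000,cv2.DIST_L2,0,.01,.01).ravel();r=cv2.minAreaRect(w*1000);b=cv2.boxPoints(r)
    print(a,c,w.mean(0),[(round(float(np.arctan2(e[1],e[0])),3),round(float(np.linalg.norm(e)),1)) for e in (b[1]-b[0],b[2]-b[1])])
E
```

```text
time_s: 13.4
eef_pos: [0.6127, 0.0201, 0.1488]
eef_rot: [[0.198, 0.98, 0.002], [0.98, -0.198, 0.0], [0.001, 0.002, -1.0]]
ft_force: [3.1, 0.3, -3.2]
width: 0.025
grip_force: 59.7
[ 0.23780341 -0.79835111  0.023133  ] 1.3717003997156252
time_s: 14.2
eef_pos: [0.6121, 0.0195, 0.2332]
eef_rot: [[-0.037, 0.999, 0.001], [0.999, 0.037, -0.0], [-0.001, 0.001, -1.0]]
ft_force: [-0.7, -0.6, -1.6]
width: 0.0254
grip_force: 60.8
[0.6120664  0.01954456 0.23324082] 1.6073915010200714 [ 0.46  0.3  -0.65  1.53  0.19  1.37 -0.17]
405 [293.97530864 183.29135802] [0.62267935 0.0262963 ] [(-1.519, 22.7), (0.051, 10.3)]
371 [265.82479784 183.38814016] [0.6021616  0.02548905] [(-1.524, 19.5), (0.047, 10.3)]
```

View pics/w6c.png

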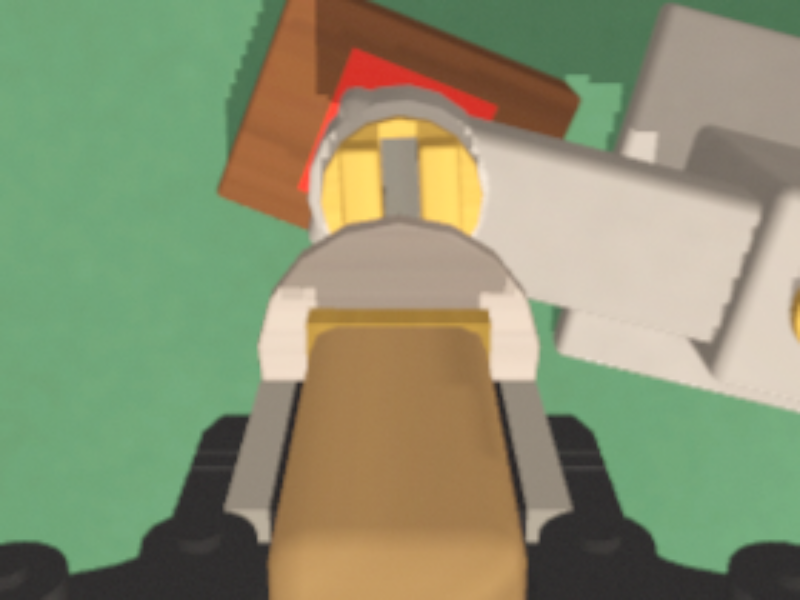

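The slot now lies at yaw about -1.52, a turn of about 1.32 rad and roughly 0.9 mm of foot travel, which is what was asked. The block is still under the foot. Returning the driver.

```bash
python3 -m creep '[[1,-0.2,-0.11,0,0],[1,-0.4,-0.23,0,0],[1,-0.6,-0.34,0,0],[1,-0.747,-0.431,0,0],[1,-0.747,-0.431,0,0]]'; python3 -m creep '[[1,-0.2,-0.11,0,-0.06],[1,-0.4,-0.23,0,-0.13],[1,-0.6,-0.34,0,-0.2],[1,-0.747,-0.431,0,-0.27],[1,-0.747,-0.431,0,-0.27],[1,-0.747,-0.431,0,-0.27],[1,-0.747,-0.431,0,-0.27]]'; python3 look.py w7
python3 - <<'E'
from h import *
o=ctrl.get_obs();print("to grasp pose",o["eef_rot"].T@(np.array([.4507,-.2857,.0615])-o["eef_pos"])/.2)
f=np.load("pics/w7.npz");p,d=f["p"],f["d"];K,C=cam("wrist",f);U,V=np.meshgrid(range(560),range(420))
W=C[:3,3]+((np.dstack([U,V,np.ones_like(U)])@np.linalg.inv(K).T)*d[...,None])@C[:3,:3].T
a=cv2.imread("pics/w7.png");cv2.imwrite("pics/w7c.png",cv2.resize(a[120:330,140:420],(800,600)))
E
```

```text
time_s: 14.8
eef_pos: [0.5277, -0.1399, 0.2305]
eef_rot: [[-0.027, 1.0, -0.005], [1.0, 0.027, -0.003], [-0.003, -0.005, -1.0]]
ft_force: [0.1, -0.8, -2.0]
width: 0.0252
grip_force: 60.8
time_s: 15.5
eef_pos: [0.4515, -0.2838, 0.2316]
eef_rot: [[-0.547, 0.837, -0.001], [0.837, 0.547, 0.002], [0.002, 0.0, -1.0]]
ft_force: [-0.1, -0.2, -1.4]
width: 0.0254
grip_force: 60.7
[ 0.45150446 -0.28379328  0.23158337] 2.1498513146755056 [ 0.95  0.1  -0.47  1.72  0.04  1.33  1.05]
to grasp pose [-0.00675654 -0.01042265  0.85155912]
```

View pics/w7c.png

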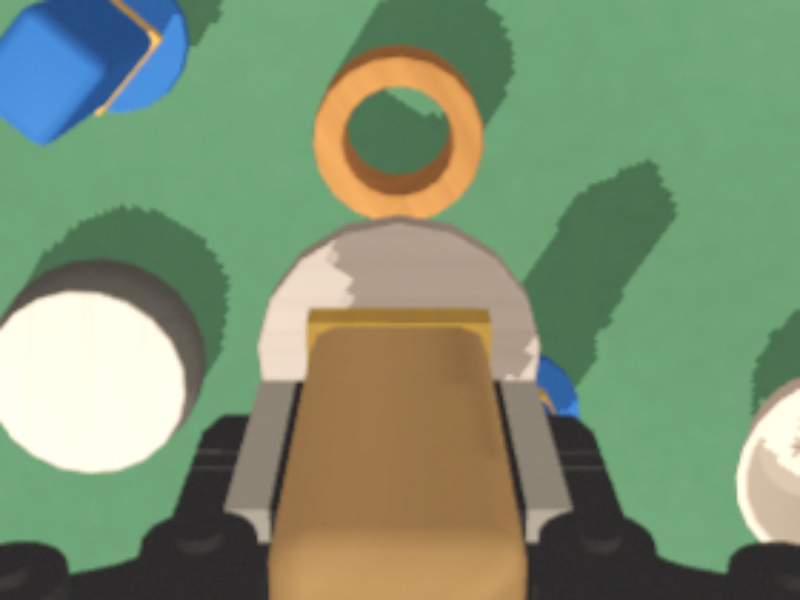

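The ring (crop column 399) is centred laterally under the driver. Lowering and releasing.

```bash
python3 -m creep '[[1,0,0,0.2,0],[1,0,0,0.4,0],[1,0,0,0.6,0],[1,0,0,0.7,0],[1,0,0,0.77,0],[1,0,0,0.82,0],[1,0,0,0.84,0],[1,0,0,0.85,0],[1,0,0,0.85,0],[1,0,0,0.85,0]]'
```

```text
time_s: 16.55
eef_pos: [0.4515, -0.2861, 0.0632]
eef_rot: [[-0.546, 0.838, 0.001], [0.838, 0.546, -0.001], [-0.002, 0.0, -1.0]]
ft_force: [-0.2, 0.0, -1.3]
width: 0.0256
grip_force: 60.8
```

```bash
python3 -m creep '[[1,0,0,0.005,0],[1,0,0,0.01,0],[1,0,0,0.01,0],[1,0,0,0.01,0]]'; python3 -m creep '[[0.7,0,0,0,0],[0.5,0,0,0,0],[0.3,0,0,0,0],[0,0,0,0,0],[0,0,0,0,0],[0,0,0,0,0],[0,0,0,0,0],[0,0,0,-0.2,0],[0,0,0,-0.4,0],[0,0,0,-0.6,0],[0,0,0,-0.85,0],[0,0,0,-0.85,0]]'; python3 look.py w8; python3 blk.py
python3 - <<'E'
from h import *
f=np.load("pics/w8.npz");p,d=f["p"],f["d"];K,C=cam("wrist",f)
U,V=np.meshgrid(range(560),range(420))
W=C[:3,3]+((np.dstack([U,V,np.ones_like(U)])@np.linalg.inv(K).T)*d[...,None])@C[:3,:3].T;z=W[...,2]
near=np.hypot(W[...,0]-.4503,W[...,1]+.2833)<.045
for a,b in((.033,.042),(.108,.12)):
    w=W[near&(z>a)&(z<b)];print(len(w),np.median(w[:,2]),[np.round(q,4) for q in cv2.minEnclosingCircle((w[:,:2]).astype(np.float32))])
p,d=eyes.capture("side");cv2.imwrite("pics/s8.png",cv2.resize(p[160:380,210:410,::-1],(545,600),interpolation=cv2.INTER_CUBIC))
E
```

```text
time_s: 16.95
eef_pos: [0.4514, -0.286, 0.0615]
eef_rot: [[-0.546, 0.838, 0.001], [0.838, 0.546, -0.001], [-0.001, 0.0, -1.0]]
ft_force: [-1.8, 0.5, 6.0]
width: 0.0252
grip_force: 61.4
time_s: 18.15
eef_pos: [0.4545, -0.2874, 0.2378]
eef_rot: [[-0.546, 0.837, 0.01], [0.837, 0.546, -0.008], [-0.012, 0.004, -1.0]]
ft_force: [0.6, -0.6, -0.9]
width: 0.0853
grip_force: 0.0
[ 0.45451826 -0.28743211  0.23784588] 2.1488374807731376 [ 0.96  0.09 -0.47  1.72  0.05  1.33  1.06]
[ 0.45300564 -0.28671135  0.23433844] [ 0.07970857 -0.76099474 -1.04070425]
top patch 69 [597.7   9.9] [35.5 68.1] -1.151
top blk 518 [611.3  16.6] [74.4 99.2] -0.348
side blk 173 [636.1 -10.4] [66.1 34.2] 1.29
824 0.037041861994693615 [array([ 0.4511, -0.2843]), np.float64(0.025)]
1389 0.11471393722302031 [array([ 0.4499, -0.2844]), np.float64(0.018)]
```

View pics/s8.png

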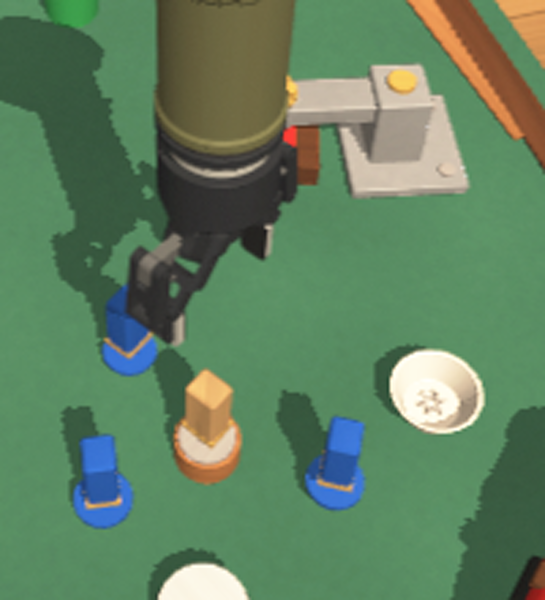

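The driver stands upright in its ring (crop 208,430), and the decoys and dish are untouched. The block is at (0.611, 0.017), within 3 mm of the axis. The robot is clear, so I'm handing in.

```bash
python3 -c "
from rig import ticket;print(ticket.close_job())"
```

```text
the job is handed in; nothing more can be done
None
```

The job is handed in, with no verdict returned: by camera, the block is centred under the foot to about 3 mm, the screw is at about 1.32 rad (foot pressed in about 0.9 mm, inferred from the slot angle), and the driver stands upright in its ring.

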